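# Open the ratchet clamp on the drill guide

## Task

Open the bar clamp that holds the white drill guide: flip its ratchet pawl up clear of the teeth by its thumb tab, then draw the toothed bar back by its black grip about 60 mm, so that the jaw stands well away from the guide. Leave the guide standing where it is, and leave the other clamp, which holds a grey decking offcut, shut.

Things in the scene. Friction and masses are not known exactly. Their poses are not given: they have to be found in the camera images.
- clamp_a: Grey steel bar clamp fixed to the bench, the one holding the white drill guide (the same clamp with a grey offcut stands 170 mm off). Origin on the bench; x along the bar from black grip (-x) to jaws (+x), z up. In mm: base x -70..200, 56 wide, 8 thick; housing x -55..45, 35 wide, top z 37 (ears z 44); pawl pivot x -35, z 36, axis along y; fixed jaw x 178..192, 50 wide, top z 52.
- pawl_a (a joint): Pawl angle, rad: 0 = nose down in the teeth, bar locked; grows as it lifts, to a stop at 0.9; clear of the teeth from 0.25, well up from 0.6. The hinge is stiff (0.06 N m): it stays where left. The nose lifts as the thumb tab above the pivot tips over towards the grip (clamp -x): push it that way with closed fingers from the jaw side, tips at z 60 to 75 mm, or pinch it across the bar and follow the arc.
- tab_a (a point): Point on the pawl's thumb tab, 40 mm straight above the pivot (clamp x -35, y 0, z 76 mm) while the pawl is down. The tab is a steel plate across the bar, 24 mm wide (clamp y), 6 thick (x), z 43 to 96. The pawl's arm (16 wide, top z 43) runs 53 mm from the pivot to the nose at clamp +x and rises as the tab tips. Tipped right over, the tab's top ends at clamp x -84, z 75, 40 mm short of the grip.
- bar_a: Toothed bar, 20 mm wide, 12 high plus 8 mm teeth, loose in the housing. Origin: its underside (8 mm over the bench) below the grip; x to the jaw, z up. Grip: black upright block 22 x 22 mm at the origin, z 12..72 above it. Starts at clamp x -135. Pawl lifted, it slides to -x (under 5 N) up to 80 mm, where its jaw (46 wide, x 260..270) meets the housing; pawl down, 3 mm of play. Cannot be lifted out.
- guide: White plastic drill guide, 38 mm (along the clamp) x 50 x 45 high with a 12 mm rib on top and three holes, 90 g, standing loose between the jaws on the clamp's base plate (8 mm up). Origin at the centre of its underside, z up; it lies straight along clamp +x from the grip, within 3 mm.
- bar_b: Toothed bar of the other clamp, the same shape and frame as bar_a; its jaws hold a grey decking offcut (38 x 52 x 62 mm high). To be left alone. Which clamp is nearer the robot varies.
Not all that is in view belongs to the job. Leave any purple or yellow look-alike of the guide alone.

How it is judged (in metres and radians):
On the way, in this order (a step that is already met when the one before it is completed fails the run):
1. the pawl of the guide's clamp is lifted clear of the teeth (0.5 rad or more) while its bar is still within 15 mm of its start (value of joint pawl_a above 0.5 rad and distance of bar_a from where it was at the start of the episode below 0.015 m), for 0.1 s.
2. that bar is drawn back at least 45 mm (x of bar_a in the frame of clamp_a below -0.18 m), for 0.2 s.
At the end, for the whole second after the job is handed in: The bar of the guide's clamp is drawn back at least 45 mm from its start (up to its stop at 80 mm), lies level in its housing and is at rest; the drill guide stands upright (10 degrees) within 20 mm of its start; the other clamp's bar is within 15 mm of its start. The pawl may end up or down (x of bar_a in the frame of clamp_a below -0.18 m and angle between each of bar_a, guide's own z axis and vertical below 0.17 rad and linear speed of bar_a below 0.02 m/s and distance of guide from where it was at the start of the episode below 0.02 m and distance of bar_b from where it was at the start of the episode below 0.015 m); the robot touches nothing.
It fails at once if the other clamp's bar is shifted more than 15 mm (distance of bar_b from where it was at the start of the episode above 0.015 m).
It fails at once if the drill guide is tipped over 20 degrees or moved over 30 mm (angle between guide's own z axis and vertical above 0.35 rad or distance of guide from where it was at the start of the episode above 0.03 m).
It also fails if it takes over 43 s, if anything falls off the work surface, if the arm or the gripper's body presses on something with over 40 N, if the wrist force passes 120 N, or if a joint passes its speed limit or range.

## Robot

A 7-joint arm with a two-finger parallel gripper is mounted at the origin on the work surface. World frame = base frame: x ahead of the robot, y to its left, z up, the work surface at z = 0. Lengths are in mm, angles in rad, forces in N, time in s.
With the tool pointing down it reaches from about 425 to 1025 mm from the base axis. Payload 9.4 kg.
Tool frame: the origin (TCP) lies at the very end of the fingers, on their centre line; the grasp point (between the pads) lies behind it (bot.grip_depth is the z of the grasp point in the tool frame, in mm); z points along the fingers, y is the line along which they close (so a half turn about z gives the same grasp; the last joint's range is limited). The gripper opens to 93 mm and grips with 3 to 60 N. Pads are 15 mm wide; open, the fingers measure 128 mm over their backs; the gripper's body (75 mm by 188 mm) begins 65 mm behind the grasp point.
Start: joints at [1.124, 0.599, -0.003, 1.599, 0.002, 0.943, -0.08], TCP at [262.026, -675.993, 218.618] pointing down, gripper open.
Joint ranges: [-2.57, 2.57], [-0.35, 1.97], [-1.29, 1.29], [0.11, 2.56], [-1.05, 4.19], [0.11, 1.86], [-2.63, 2.63]. Speed limits (rad/s): [2.22, 2.22, 3.01, 3.01, 3.14, 3.14, 3.14].

## Interface

Orientations are given as [roll, pitch, yaw] about the fixed x, y, z axes, in that order (R = Rz(yaw) Ry(pitch) Rx(roll)).
In Python, from rig import telemetry, viewer, bot gives the robot as it stands.
- The arm moves only by the tool arm_command, never from a script. Its argument "rows" is a list of rows, each a list of 5 numbers: the shift along the tool's x, y, z in m, then the turn about the tool's z in degrees, then the opening, from -1 (shut) to 1 (fully open). In form: [[dx, dy, dz, yaw, gripper], ...]. A call has 1 to 20 rows; each row is the pose to reach, as a shift and turn from the pose commanded when the call began, along the tool's axes at that moment; what a row does not reach only later rows make up. A row lasts 1/8 s, in which the tool goes at most 62.5 mm and 10.7 degrees, less where a joint would pass 70% of its speed; a pose out of reach is approached as far as the arm can. A call with a gripper value outside its range is refused whole. The fingers move at their own pace and stop on an object; "grip_force" is the grip in N (left out, the last holds). Time passes only in rows, so rows that repeat a pose let the fingers close. It gives the time, the measured TCP pose, the force, the opening and the grip force at its end, in the units of the state.
- telemetry.get_state(): the state, without advancing time (a new reading comes with each control period).
- viewer.snapshot(name): name is "scene" or "top"; returns (picture, depth): 400x640x3 uint8, red, green, blue; 400x640 float32, mm along the optical axis (not along the pixel's ray), 0 where there is no reading.
- viewer.camera_params(name): a dict with "K" (3x3 intrinsics, pixels), "k1" (the pictures are not rectified: a ray, as slopes to the right and down, at radius r is drawn at 1 + k1 r^2 times it, then the intrinsics apply), "R" (3x3) and "t" (3): a world point X has camera coordinates R X + t. Camera axes: x right, y down, z forward; pixel columns grow to the right and rows downward; lengths in mm; the calibration is good to about 2 mm. A picture is of the moment at which its call begins. camera_params takes no time and is no camera call.
- bot.sign_off(): hands the job in; it is judged then, once.
The state is a dict: "clock": time; "q": joint angles; "joint_vel": joint speeds; "joint_torque": joint torques, N m; "tool_pos": TCP position; "ee_rot": TCP orientation; "force": force on the tool from outside, world axes, zero at the start; "moment": the same for the moment, N m; "grip_width": opening from 0.0 (shut) to 1.0 (fully open); "grasp_force": force on a finger pad.
Only numpy, scipy, OpenCV 4.12 (cv2) and the standard library are available. Lean on these libraries where they do the work, as an engineer would, in place of code of your own. Each camera call takes 0.05 s, during which the arm holds its last target. There are 200 camera calls.

## Working session

There is one attempt and no reset: what is moved stays moved. The work goes in short steps, Python scripts to look and compute and a tool call to move; the robot and the scene stay as the last step left them, time stands still between calls to the robot, and variables do not carry over. Pictures are saved under pics/ and viewed, at most 10 in all, crops included, and the job is handed in when it is done.

Besides the shell and the picture viewer there is one more tool, called after "Call:" as name(argument=value, ...), one argument or row to a line, values as JSON. arm_command: Moves the arm, as the interface text tells. Its arguments: {"type":"object","properties":{"rows":{"type":"array"},"grip_force":{"type":"number"}},"required":["rows"]}

```bash
ls; mkdir -p pics; cat > h.py <<'E'
import numpy as np, cv2
from rig import telemetry, viewer, bot
def snap(n,save=None):
    im,d=viewer.snapshot(n)
    if save: cv2.imwrite(f'pics/{save}.png',im[:,:,::-1])
    return im,d
def rays(n,uv):
    c=viewer.camera_params(n);K=np.array(c['K'],float);k=c['k1']
    s=cv2.undistortPoints(np.array(uv,float).reshape(-1,1,2),K,np.array([k,0,0,0],float)).reshape(-1,2)
    R=np.array(c['R']);t=np.array(c['t'])
    return -R.T@t,np.c_[s,np.ones(len(s))],R,t
def onplane(n,uv,z):
    o,s,R,t=rays(n,uv);w=s@R
    return o+w*((z-o[2])/w[:,2])[:,None]
def bydepth(n,uv,d):
    o,s,R,t=rays(n,uv)
    return (s*np.array(d).reshape(-1,1)-t)@R
def cloud(n,d):
    v,u=np.mgrid[0:400,0:640];uv=np.c_[u.ravel(),v.ravel()]
    P=bydepth(n,uv,d.ravel());P[d.ravel()==0]=np.nan
    return P.reshape(400,640,3)
E
python3 - <<'E'
from h import *
for n in('scene','top'):
    im,d=snap(n,n+'0');np.savez(f'{n}0.npz',im=im,d=d)
a=cv2.imread('pics/top0.png');b=cv2.imread('pics/scene0.png')
print(telemetry.get_state()['ee_rot'],bot.grip_depth)
for n in('scene','top'):print(rays(n,[[320,200]])[0])
E
```

```text
pics
[-3.14017561e+00  1.43574361e-04  3.69834628e-01] -18.8
[1019.54092038  112.207397    993.66276865]
[ 393.57184643  143.61486578 1044.33451659]
```

View pics/top0.png

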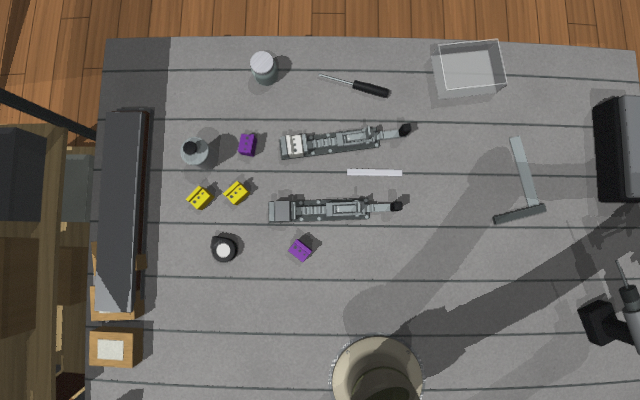

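View pics/scene0.png

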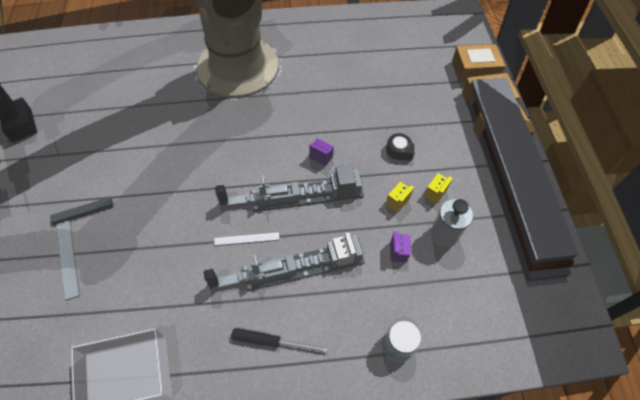

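The top view shows two clamps. One has white jaw contents at (295,145) and its black grip at (405,130). The other has a grey block at (280,209) and its grip at (397,205). The white one with holes fits the guide; the purple and yellow ones are look-alikes. Next I measure it and check an enlarged crop.

```bash
cat > meas.py <<'E'
from h import *
def run(n,im,d,box):
    P=cloud(n,d);u0,u1,v0,v1=box
    m=np.zeros((400,640),bool);m[v0:v1,u0:u1]=1
    z=P[...,2];g=im.astype(int)
    for nm,k in (('grip',(g.max(2)<60)&(z>65)&(z<95)),('white',(g.min(2)>190)&(z>40)&(z<90)),('tab',(z>70)&(z<110)&(g.min(2)>70)&(g.max(2)<190))):
        q=P[m&k]
        v,u=np.nonzero(m&k)
        if len(q):print(n,nm,len(q),np.median(q,0).round(1),q.min(0).round(0),q.max(0).round(0),'px',u.mean().round(1),v.mean().round(1))
E
python3 - <<'E'
from meas import *
for n,box in(('top',(270,420,110,165)),('scene',(195,370,225,300))):
    f=np.load(n+'0.npz');run(n,f['im'],f['d'],box)
a=cv2.imread('pics/top0.png')[115:165,270:420];b=cv2.imread('pics/scene0.png')[225:300,200:370]
cv2.imwrite('pics/c0.png',np.vstack([cv2.resize(a,(780,260),interpolation=2),cv2.resize(b,(780,340),interpolation=2)]))
E
```

```text
top grip 74 [658.8 -61.3  78.2] [649. -72.  65.] [672. -51.  81.] px 406.1 127.9
top white 170 [618.6 221.4  53.5] [592.  85.  43.] [644. 244.  68.] px 294.9 143.8
top tab 40 [647.   38.2  93.9] [636.  33.  72.] [660.  41.  99.] px 368.2 130.6
scene grip 39 [671.4 -59.8  76.8] [664. -69.  67.] [674. -50.  83.] px 210.3 277.6
scene white 260 [621.2 221.4  54.3] [592.  83.  41.] [646. 246.  69.] px 340.9 246.5
scene tab 68 [655.6  34.9  91.2] [638. -72.  71.] [674.  40.  99.] px 240.7 265.1
```

View pics/c0.png

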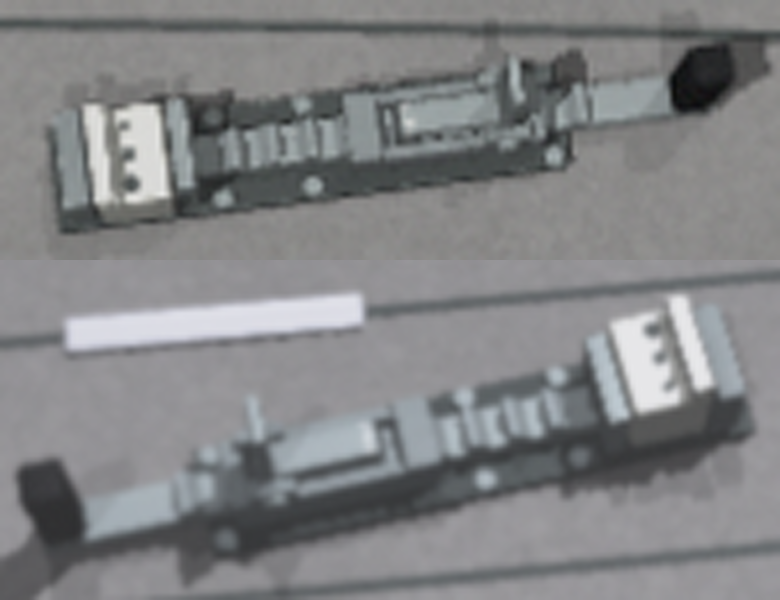

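The crop confirms it. The white guide with three holes and a rib sits between the jaws at the left of the top view, and the tab and black grip are on the same clamp. The grip-to-guide distance of 287 mm and the tab at 100 mm from the grip both match the description.

```bash
cat > go.py <<'E'
from h import *
from scipy.spatial.transform import Rotation as Ro
G=np.array([660.5,-61.]);D=np.array([619.,223.])-G;D/=np.linalg.norm(D)
def W(cx,z,cy=0): return np.r_[G+D*(cx+135)+np.array([-D[1],D[0]])*cy,z]
def to(p,yaw=np.arctan2(D[1],D[0])):
    s=telemetry.get_state();R=Ro.from_euler('xyz',s['ee_rot'])
    e=(np.array(p)-s['tool_pos'])/1000
    dy=np.rad2deg((yaw-s['ee_rot'][2]+np.pi/2)%np.pi-np.pi/2)
    print('target',np.round(p,1),'tool shift m',R.inv().apply(e).round(4),'turn',round(-dy,1),'clock',s['clock'])
E
python3 - <<'E'
from go import *
to(W(-5,150))
f=np.load('top0.npz');P=cloud('top',f['d']);z=P[...,2]
m=(z>110)&(z<900)&(P[...,0]>200);n,l,st,c=cv2.connectedComponentsWithStats(m.astype(np.uint8))
for i in range(1,n):
    if st[i,4]>30:q=P[l==i];print(st[i],q.min(0).round(),q.max(0).round())
E
```

```text
target [641.7  67.6 150. ] tool shift m [ 0.6228 -0.5556  0.0686] turn -77.1 clock 0.1
[ 619   94   21  104 1707] [ 485. -676.  110.] [ 754. -625.  137.]
[183 141  15  15 165] [570. 454. 110.] [606. 496. 146.]
[615 260  25  59 640] [ 200. -578.  165.] [ 332. -527.  215.]
```

Call:
arm_command(
  rows=[
    [0.623,-0.556,0.03,-77,-1],
    [0.623,-0.556,0.03,-77,-1],
    [0.623,-0.556,0.03,-77,-1],
    [0.623,-0.556,0.03,-77,-1],
    [0.623,-0.556,0.03,-77,-1],
    [0.623,-0.556,0.03,-77,-1],
    [0.623,-0.556,0.03,-77,-1],
    [0.623,-0.556,0.03,-77,-1],
    [0.623,-0.556,0.03,-77,-1],
    [0.623,-0.556,0.03,-77,-1],
    [0.623,-0.556,0.03,-77,-1],
    [0.623,-0.556,0.03,-77,-1],
    [0.623,-0.556,0.03,-77,-1],
    [0.623,-0.556,0.06,-77,-1],
    [0.623,-0.556,0.069,-77,-1],
    [0.623,-0.556,0.069,-77,-1],
    [0.623,-0.556,0.069,-77,-1],
    [0.623,-0.556,0.069,-77,-1],
  ],
)

```text
clock: 2.35
tool_pos: [642.2, 66.3, 150.6]
ee_rot: [3.14, 0.0, 1.712]
force: [0.1, 0.1, 0.2]
grip_width: 0.004
grasp_force: 0.0
```

```bash
python3 - <<'E'
from go import *
to(W(-5,65)); s=telemetry.get_state();print(s['grip_width'],s['q'],s['ee_rot'])
im,d=snap('scene');cv2.imwrite('pics/c1.png',cv2.resize(im[180:310,180:380,::-1],(800,520),interpolation=2))
E
```

```text
target [641.7  67.6  65. ] tool shift m [ 0.0014 -0.0004  0.0856] turn -0.2 clock 2.35
0.004376189407820183 [ 0.05354765  0.60390938 -0.37271928  1.83452976  0.30622735  0.75852115
 -0.3419243 ] [3.14037203e+00 4.47755008e-04 1.71203536e+00]
```

View pics/c1.png

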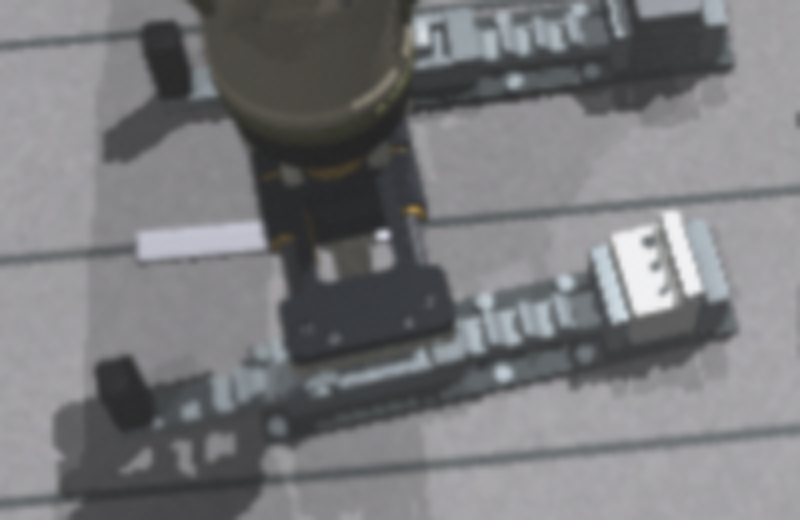

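The gripper hides the tab, but the fingers stand just to its jaw side over the bar line. Descending now.

Call:
arm_command(
  rows=[
    [0.001,0,0.03,0,-1],
    [0.001,0,0.06,0,-1],
    [0.001,0,0.078,0,-1],
    [0.001,0,0.085,0,-1],
    [0.001,0,0.085,0,-1],
  ],
)

```text
clock: 3.02
tool_pos: [642.0, 68.6, 64.8]
ee_rot: [3.142, -0.0, 1.714]
force: [0.6, 0.2, 0.7]
grip_width: 0.002
grasp_force: 0.0
```

Call:
arm_command(
  rows=[
    [-0.01,0,0,0,-1],
    [-0.018,0,0,0,-1],
    [-0.022,0,0,0,-1],
    [-0.026,0,0,0,-1],
    [-0.03,0,0,0,-1],
    [-0.03,0,0,0,-1],
  ],
)

```text
clock: 3.78
tool_pos: [646.3, 38.6, 64.5]
ee_rot: [3.141, 0.0, 1.713]
force: [0.5, 0.6, 0.6]
grip_width: 0.005
grasp_force: 0.4
```

Call:
arm_command(
  rows=[
    [-0.005,0,0,0,-1],
    [-0.01,0,0,0,-1],
    [-0.014,0,0,0,-1],
    [-0.017,0,0,0,-1],
    [-0.017,0,0,0,-1],
  ],
)

```text
clock: 4.4
tool_pos: [648.5, 21.3, 64.6]
ee_rot: [-3.141, 0.001, 1.713]
force: [0.5, 0.4, -0.1]
grip_width: 0.002
grasp_force: 0.2
```

```bash
python3 - <<'E'
from go import *
im,d=snap('scene');im2,d2=snap('top')
cv2.imwrite('pics/c2.png',np.vstack([cv2.resize(im[215:305,190:350,::-1],(640,360),interpolation=2),cv2.resize(im2[110:165,280:440,::-1],(640,220),interpolation=2)]))
E
```

```text
(no output)
```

View pics/c2.png

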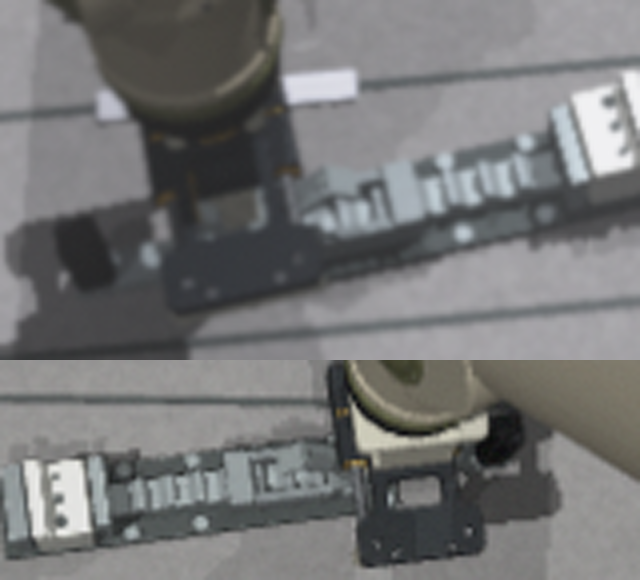

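The pawl nose is visibly raised at (315,190) in the crop. Next: lift clear, back towards the jaw side, and check.

Call:
arm_command(
  rows=[
    [0.003,0,-0.01,0,-1],
    [0.003,0,-0.05,0,-1],
    [0.003,0,-0.1,0,-1],
    [0.1,0,-0.1,0,-1],
    [0.16,0,-0.1,0,-1],
    [0.16,0,-0.1,0,-1],
    [0.16,0,-0.1,0,-1],
  ],
)

```text
clock: 5.38
tool_pos: [624.8, 184.5, 165.6]
ee_rot: [3.141, -0.002, 1.719]
force: [-0.1, -0.4, 0.1]
grip_width: 0.01
grasp_force: 0.0
```

```bash
python3 - <<'E'
from meas import *
from go import *
im,d=snap('scene');im2,d2=snap('top')
run('scene',im,d,(195,370,225,300));run('top',im2,d2,(350,430,110,165))
cv2.imwrite('pics/c3.png',np.vstack([cv2.resize(im[215:305,190:350,::-1],(640,360),interpolation=2),cv2.resize(im2[110:165,280:440,::-1],(640,220),interpolation=2)]))
to(W(-135,130));to(W(-135,40))
E
```

```text
scene grip 34 [672.3 -56.7  76.8] [667. -68.  65.] [675. -50.  82.] px 210.9 278.2
scene white 85 [636.3 221.4  53.9] [629. 201.  49.] [644. 246.  68.] px 343.2 253.6
scene tab 168 [651.5   2.7  75.8] [635. -72.  70.] [673.  78.  84.] px 245.9 265.9
target [660.5 -61.  130. ] tool shift m [-0.2434 -0.      0.0352] turn -0.1 clock 5.475
target [660.5 -61.   40. ] tool shift m [-0.2433 -0.      0.1252] turn -0.1 clock 5.475
```

View pics/c3.png

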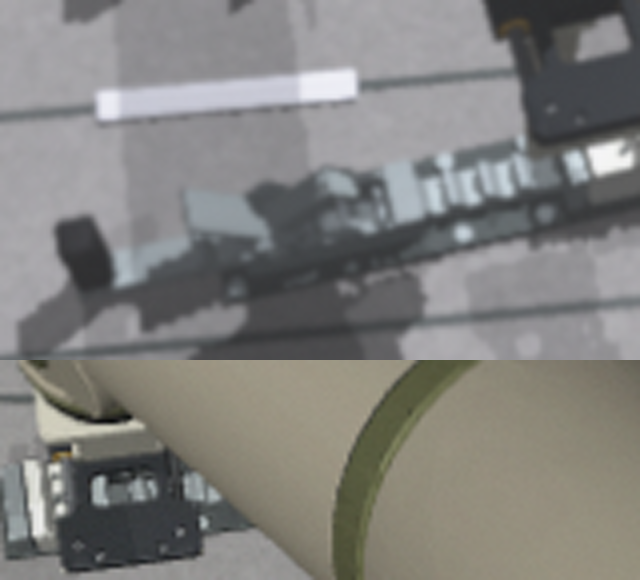

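The tab at (225,212) in the crop is tipped well towards the grip, top at about z 82 mm, and the nose is up at (340,185). The grip hasn't moved. Next I pinch the grip.

Call:
arm_command(
  rows=[
    [-0.06,0,0,0,0.3],
    [-0.12,0,0,0,0.3],
    [-0.18,0,0,0,0.3],
    [-0.23,0,0,0,0.3],
    [-0.243,0,0.01,0,0.3],
    [-0.243,0,0.03,0,0.3],
    [-0.243,0,0.07,0,0.3],
    [-0.243,0,0.11,0,0.3],
    [-0.243,0,0.125,0,0.3],
    [-0.243,0,0.125,0,0.3],
  ],
)

```text
clock: 6.72
tool_pos: [659.6, -58.7, 38.6]
ee_rot: [-3.139, -0.001, 1.715]
force: [1.0, -0.7, -0.4]
grip_width: 0.648
grasp_force: 0.0
```

Call:
arm_command(
  grip_force=15,
  rows=[
    [0,0,0,0,-1],
    [0,0,0,0,-1],
    [0,0,0,0,-1],
    [0,0,0,0,-1],
    [0,0,0,0,-1],
    [0,0,0,0,-1],
  ],
)

```text
clock: 7.48
tool_pos: [660.7, -60.3, 40.0]
ee_rot: [3.141, 0.0, 1.713]
force: [-0.4, 0.3, 5.2]
grip_width: 0.238
grasp_force: 15.0
```

The opening is 22 mm with 15 N on the pads, so the grip is held. Drawing back.

Call:
arm_command(
  rows=[
    [-0.006,0,0,0,-1],
    [-0.014,0,0,0,-1],
    [-0.022,0,0,0,-1],
    [-0.03,0,0,0,-1],
    [-0.038,0,0,0,-1],
    [-0.046,0,0,0,-1],
    [-0.054,0,0,0,-1],
    [-0.06,0,0,0,-1],
    [-0.062,0,0,0,-1],
    [-0.062,0,0,0,-1],
    [-0.062,0,0,0,-1],
    [-0.062,0,0,0,-1],
  ],
)

```text
clock: 8.98
tool_pos: [669.1, -122.3, 39.6]
ee_rot: [-3.141, 0.001, 1.713]
force: [-0.2, -1.9, 1.7]
grip_width: 0.234
grasp_force: 15.0
```

Call:
arm_command(
  rows=[
    [0,0,0,0,0],
    [0,0,0,0,0.3],
    [0,0,0,0,0.3],
    [0,0,0,0,0.3],
    [0,0,-0.03,0,0.3],
    [0,0,-0.08,0,0.3],
    [0,0,-0.13,0,0.3],
    [-0.06,0,-0.16,0,0.3],
    [-0.12,0,-0.16,0,0.3],
    [-0.12,0,-0.16,0,0.3],
  ],
)

```text
clock: 10.22
tool_pos: [685.4, -247.7, 199.5]
ee_rot: [-3.141, 0.004, 1.705]
force: [-0.4, 1.1, -0.3]
grip_width: 0.652
grasp_force: 0.0
```

```bash
python3 - <<'E'
from meas import *
im,d=snap('scene');im2,d2=snap('top')
run('scene',im,d,(170,370,225,310));run('top',im2,d2,(270,450,110,165))
cv2.imwrite('pics/c4.png',cv2.resize(im[150:310,160:380,::-1],(770,560),interpolation=2))
E
```

```text
scene grip 81 [ 676.3 -122.6   78.5] [ 664. -131.   66.] [ 682. -113.   83.] px 179.7 281.9
scene white 258 [619.3 221.8  54.4] [592. 205.  49.] [644. 247.  70.] px 343.0 245.9
scene tab 152 [651.4   4.6  76.3] [ 636. -134.   70.] [682.  78.  84.] px 246.7 265.8
top grip 86 [ 667.1 -121.9   77.9] [ 657. -135.   67.] [ 679. -112.   82.] px 429.4 125.5
top white 180 [618.3 221.5  53.6] [592. 208.  49.] [643. 247.  68.] px 294.4 143.8
top tab 92 [648.5   5.   74.9] [636.  -8.  70.] [666.  77.  81.] px 371.9 131.2
```

View pics/c4.png

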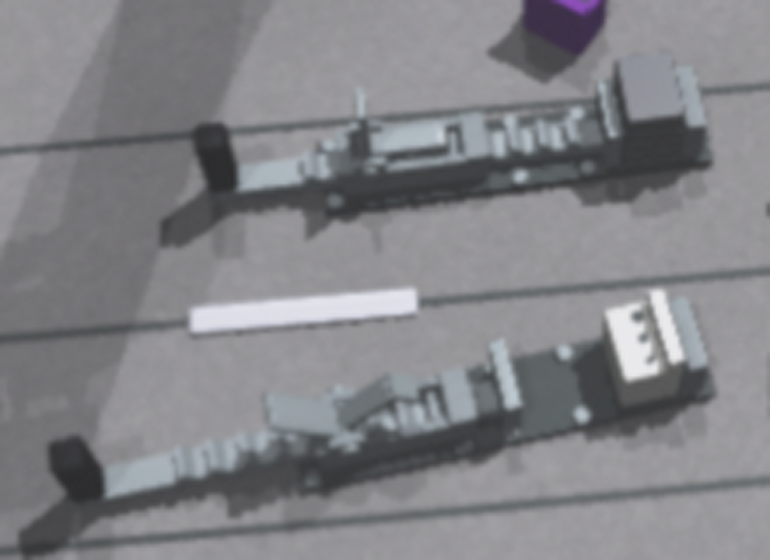

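The jaw at (505,375) stands well clear of the guide, which is unmoved at (645,345). The bar has come back about 62 mm, the other clamp is untouched, and the arm is clear.

```bash
python3 -c "
from rig import bot
print(bot.sign_off())"
```

```text
the job is handed in; nothing more can be done
None
```

I opened the guide's clamp and handed the job in: pawl flipped up, bar drawn back about 62 mm, guide still standing in place, and the other clamp left shut. The hand-in returned no verdict.

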